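# Hover the finished coining die over the die shoe

## Robot

A 6-joint arm with a two-finger parallel gripper is mounted at the origin on the work surface. World frame = base frame: x ahead of the robot, y to its left, z up, the work surface at z = 0. Lengths are in m, angles in rad, forces in N, time in s.
With the tool pointing down it reaches from about 0.275 to 0.875 m from the base axis. Payload 12.5 kg.
Tool frame: the origin (TCP) lies midway between the tips of the shut fingers; the grasp point (between the pads) lies 19 mm behind it; z points along the fingers, y is the line along which they close (so a half turn about z gives the same grasp; the last joint's range is limited). The gripper opens to 85 mm and grips with 20 to 120 N. Pads are 22 mm wide; open, the fingers measure 114 mm over their backs; the gripper's body (76 mm by 85 mm) begins 54 mm behind the grasp point. The pads swing forward as they close: fully open they stand 13 mm farther back than shut.
Start: joints at [1.049, 0.351, 1.652, -0, 1.139, -0.085], TCP at [0.233, 0.498, 0.231] pointing down, gripper open.
Joint ranges: [-2.75, 2.75], [-0.79, 2.1], [0.01, 2.65], [-1.57, 4.71], [0.07, 3.14], [-2.87, 2.87]. Speed limits (rad/s): [2.22, 2.22, 2.79, 3.14, 3.14, 3.14].

## Interface

Orientations are given as [roll, pitch, yaw] about the fixed x, y, z axes, in that order (R = Rz(yaw) Ry(pitch) Rx(roll)).
In Python, from cell import arm gives the robot as it stands.
- The arm moves only by the shell command python3 -m pendant 'ROWS' [FORCE]. ROWS is JSON, a list of rows, each an object with "dr": the turn, a rotation vector about the tool's x, y, z in units of 6 degrees (1.0 is 6 degrees), a list of three; "dp": the shift along the tool's x, y, z in units of 30 mm (1.0 is 30 mm), a list of three; "fingers": the closure, from 0 (fully open) to 1 (shut). A call has 1 to 10 rows; each row is the pose to reach, as a shift and turn from the pose commanded when the call began, along the tool's axes at that moment; what a row does not reach only later rows make up. A row lasts 1/12 s, in which the tool goes at most 41.7 mm and 7.16 degrees, less where a joint would pass 70% of its speed; a pose out of reach is approached as far as the arm can. A call with a gripper value outside its range is refused whole. The fingers move at their own pace and stop on an object; FORCE is the grip in N (left out, the last holds). Time passes only in rows, so rows that repeat a pose let the fingers close. It gives the time, the measured TCP pose, the force, the opening and the grip force at its end, in the units of the state.
- arm.get_state(): the state, without advancing time (a new reading comes with each control period).
- arm.capture(name): name is "scene" or "top" or "wrist"; returns the picture (384x512x3 uint8, red, green, blue); there is no depth.
- arm.camera_info(name): a dict with "K" (3x3 intrinsics, pixels), "R" (3x3) and "t" (3): a world point X has camera coordinates R X + t; the wrist camera has in their place "mount" (4x4, takes a point from camera to tool coordinates, whose origin is the TCP and whose axes are the flange's). Camera axes: x right, y down, z forward; pixel columns grow to the right and rows downward; lengths in m; the calibration is good to about 2 mm. A picture is of the moment at which its call begins: read the wrist's pose just before it. camera_info takes no time and is no camera call.
- arm.sign_off(): hands the job in; it is judged then, once.
Trained networks look in the newest picture that a camera, given by its name, has taken for a name from the list of things; names that differ only in an ending like _2 or _b are one class to them, and where a whole thing is asked for, a point or a joint stands for the part that bears it (a point fixed in the world has none). Each returns a list of dicts, best first, with "p" (0 to 1); they miss things now and then, are a little off and sometimes report something else, mostly with a low value. They report only what shows in the picture. A call takes as long as a camera call. They do not tell look-alikes from the thing itself.
- arm.boxes_of(camera, query): "extent" ([centre column, centre row, width, height] in pixels, round what is visible of it).
- arm.place_of(camera, query): "pixel" ([column, row] in pixels: a listed point, or the origin of a listed thing).
The state is a dict: "time": time; "joint_positions": joint angles; "dq": joint speeds; "tau": joint torques, N m; "position": TCP position; "tcp_rot": TCP orientation; "contact_force": force on the tool from outside, world axes, zero at the start; "moment": the same for the moment, N m; "width": opening from 0.0 (shut) to 1.0 (fully open); "finger_force": force on a finger pad.
Only numpy, scipy, OpenCV 4.12 (cv2) and the standard library are available. Lean on these libraries where they do the work, as an engineer would, in place of code of your own. Each camera call takes 0.05 s, during which the arm holds its last target. There are 200 camera calls.

## Task

Slide the vise's jaw with the red knob well open, lift the finished steel die out, and carry it over the top of the punch rack to the green die shoe. Finish holding it still in the gripper about a centimetre above the shoe's top face, upright, centred over the pocket, the long side of its flange along the pocket's long side, so that a colleague can check the fit: keep holding, and do not set it down or let it touch the shoe at any time. Leave the jaw open, do not bump the punch rack, and leave the other things on the bench where they are.

Things in the scene. Friction and masses are not known exactly. Their poses are not given: they have to be found in the camera images.
- vise: low blue vise, fixed, left or right of the rack, shoe on the other side. Origin on the bench under the middle of the die's place; x points from sliding to fixed jaw, y along the jaws, z up. Bed from x = -155 to +60 mm, 76 mm wide, top at 24 mm; a foot 120 mm wide, 10 mm high under the fixed jaw. Jaws up to 76 mm wide, tops at 44 mm.
- jaw (a joint): sliding steel jaw: 0 closed on the die, growing as it slides towards the vise's -x, 0.045 m fully open. About 4 N of friction; it stays where left. Closed, its 8 mm high dark lip reaches 6 mm over the die's flange, 2 mm above it, and keeps the die down; open it by more than 20 mm before lifting.
- jaw_knob (a point): centre of the red upright cylindrical knob on the sliding jaw: 24 mm diameter, 30 mm high, from 62 to 92 mm above the bench, on a 14 mm stem rising from the jaw's top (44 mm). When closed it is 70 mm from the die's middle, towards the vise's -x; it moves with the jaw.
- die_center (a point): steel coining die, point half-way up (27.5 mm above its underside). Flange 44 (x) x 56 (y) x 10 mm at the bottom, on it an upper block 30 (x) x 40 (y) x 45 mm to grip on either pair of sides; round brass medal face on top; z up. 0.45 to 0.7 kg. Starts on the vise's bed, underside 24 mm above the bench, axes along the vise's, up to 6 mm off the middle along the jaws.
- pocket (a point): centre of the pocket's mouth in the shoe's top face, 38 mm above the bench; x along the pocket's short side (48 mm), y along its long side (60 mm), z up. 10 mm deep, brass-coloured floor.
- shoe: fixed green die shoe, 120 x 120 x 30 mm, on a blue plate 160 (x) x 150 (y) x 8 mm, the pocket in the middle of its top. Origin on the bench under the pocket's centre, axes as the pocket's. Two brass pins, 12 mm thick and 18 mm high, stand on the top face at (+47, +47) and (-47, -47) mm.
- rack: fixed wooden punch rack, 220 mm (own x) by 50 mm (y) by 50 mm, origin under its centre, upright metal punches in it up to 120 mm above the bench; it stands between the vise and the shoe, long side pointing away from the robot.
- hammer: bystander: hammer with a wooden handle, lying at the right side; to be left alone
- tin: bystander: closed jar of 60 mm diameter, 70 mm tall, standing; to be left alone
- collar: bystander: steel ring, 52 mm outside, 16 mm tall; to be left alone
- wrench: bystander: small wrench lying beyond the rack; to be left alone
- brush: bystander: brush lying at the left side; to be left alone
- medal: bystander: brass medal, disc of 40 mm diameter, 5 mm thick; to be left alone
- stock: bystander: square brass bar, 100 x 20 x 20 mm, lying; to be left alone
There are look-alikes about, which are no part of the job. There is more than one size of the part that bears die_center; the job needs the middle-sized.

How it is judged:
On the way, in this order (a step that is already met when the one before it is completed fails the run):
1. the jaw is slid open by more than 20 mm, the die still in the vise (value of joint jaw above 0.02 m and height (world z) of die_center below 0.065 m), for 0.2 s.
2. the die is held in the fingers, lifted clear of the vise (height (world z) of die_center above 0.1 m and contact force between die and the fingers above 1 N), for 0.2 s.
3. the die is carried over the top of the punch rack (y of die_center in the frame of rack between -0.045 and 0.045 m and x of die_center in the frame of rack between -0.13 and 0.13 m and z of die_center in the frame of rack above 0.145 m), for 0.04 s.
At the end, for the whole second after the job is handed in: The die is held still in the fingers, not touching the shoe, underside 3 to 25 mm above the shoe top, centre within 7 mm of the pocket centre seen from above, long sides within 8 degrees of each other, upright within 7 degrees; the jaw is still open by over 15 mm (horizontal distance between die_center and pocket below 0.007 m and z of die_center in the frame of pocket between 0.0305 and 0.0525 m and angle between the y axis of die_center and the y axis of pocket, either way round below 0.14 rad and angle between die_center's own z axis and vertical below 0.12 rad and linear speed of die below 0.02 m/s and contact force between die and the fingers above 1 N and contact force between die and shoe below 0.05 N and value of joint jaw above 0.015 m); the arm keeps its last pose, push and grip.
It fails at once if the die touches the shoe (contact force between die and shoe above 0.5 N).
It fails at once if the punch rack is bumped (contact force between rack and anything else above 2 N).
It fails at once if another thing on the bench is displaced by more than 30 mm (distance of any of hammer, tin, collar, wrench, brush, medal, stock from where it was at the start of the episode above 0.03 m).
It also fails if it takes over 61 s, if anything falls off the work surface, if the arm or the gripper's body presses on something with over 40 N, if the wrist force passes 120 N, or if a joint passes its speed limit or range.

## Working session

There is one attempt and no reset: what is moved stays moved. The work goes in short steps, Python scripts to look and compute and a shell command to move; the robot and the scene stay as the last step left them, time stands still between calls to the robot, and variables do not carry over. Pictures are saved under pics/ and viewed, at most 10 in all, crops included, and the job is handed in when it is done.

```bash
mkdir -p pics; ls
cat > h.py <<'E'
import numpy as np, cv2
from cell import arm
from scipy.spatial.transform import Rotation as R
def cam(name):
    i=arm.camera_info(name);K=np.array(i["K"])
    if "R" in i: Rm=np.array(i["R"]);t=np.array(i["t"]);return K,Rm,t
    s=arm.get_state();M=np.array(i["mount"]);T=np.eye(4)
    T[:3,:3]=R.from_euler('xyz',s["tcp_rot"]).as_matrix();T[:3,3]=s["position"]
    W=np.linalg.inv(T@M);return K,W[:3,:3],W[:3,3]
def at(c,px,z):
    K,Rm,t=c;d=Rm.T@np.linalg.solve(K,[px[0],px[1],1.]);o=-Rm.T@t
    return (o+d*(z-o[2])/d[2]).round(4)
def proj(c,X):
    K,Rm,t=c;p=K@(Rm@np.asarray(X,float)+t);return (p[:2]/p[2]).round(1)
def shot(name,f,crop=None,scale=1):
    im=arm.capture(name)
    im=np.array(im)
    a=im[:,:,::-1]
    if crop: a=a[crop[1]:crop[3],crop[0]:crop[2]]
    cv2.imwrite('pics/'+f,cv2.resize(a,None,fx=scale,fy=scale,interpolation=cv2.INTER_CUBIC));return im
E
python3 - <<'E'
from h import *
a=shot('scene','s1.png');b=shot('top','t1.png')
for n in ['scene','top']:
    c=cam(n);print(n,'campos',(-c[1].T@c[2]).round(3))
    for q,z in [('die_center',.0515),('jaw_knob',.077),('pocket',.038),('rack',0),('vise',0),('tin',0),('collar',0),('medal',0),('stock',0),('hammer',0)]:
        print(q,[(np.round(d['pixel']).tolist(),round(d['p'],2),at(c,d['pixel'],z)[:2].tolist()) for d in arm.place_of(n,q) if d['p']>.2])
E
```

```text
pics
scene campos [1.243 0.621 0.744]
die_center [([213.0, 175.0], 0.61, [0.5996, -0.2276]), ([275.0, 210.0], 0.59, [0.594, 0.0581]), ([260.0, 183.0], 0.57, [0.5181, -0.0761]), ([235.0, 200.0], 0.56, [0.6436, -0.0676])]
jaw_knob [([229.0, 159.0], 0.58, [0.5167, -0.2371])]
pocket [([333.0, 245.0], 0.68, [0.5818, 0.2665]), ([196.0, 221.0], 0.3, [0.7845, -0.0887])]
rack [([273.0, 211.0], 0.77, [0.5524, 0.0139])]
vise [([215.0, 182.0], 0.79, [0.5772, -0.251])]
tin [([238.0, 250.0], 0.74, [0.7538, 0.0635]), ([216.0, 183.0], 0.71, [0.5771, -0.2427]), ([196.0, 152.0], 0.51, [0.4895, -0.4776])]
collar [([263.0, 274.0], 0.64, [0.7692, 0.1759])]
medal [([219.0, 237.0], 0.6, [0.7587, -0.0174])]
stock [([384.0, 299.0], 0.59, [0.6157, 0.4492])]
hammer [([193.0, 149.0], 0.9, [0.4817, -0.5096]), ([213.0, 174.0], 0.47, [0.5476, -0.2962])]
top campos [ 0.297 -0.02   1.457]
die_center [([286.0, 221.0], 0.78, [0.4977, -0.1098]), ([330.0, 193.0], 0.77, [0.5766, -0.2449]), ([277.0, 184.0], 0.7, [0.6108, -0.0899])]
jaw_knob [([332.0, 210.0], 0.87, [0.5224, -0.2432]), ([325.0, 195.0], 0.63, [0.5664, -0.2259])]
pocket [([161.0, 202.0], 0.95, [0.5727, 0.2568])]
rack [([239.0, 212.0], 0.69, [0.5393, 0.0259])]
vise [([324.0, 193.0], 0.97, [0.5865, -0.2356])]
tin [([229.0, 141.0], 0.73, [0.767, 0.0514]), ([331.0, 189.0], 0.61, [0.5989, -0.2577])]
collar [([192.0, 140.0], 0.57, [0.7729, 0.1685]), ([324.0, 194.0], 0.26, [0.5843, -0.237])]
medal [([250.0, 137.0], 0.44, [0.7756, -0.016])]
stock [([102.0, 194.0], 0.58, [0.609, 0.4472])]
hammer [([241.0, 212.0], 0.63, [0.5384, 0.0204]), ([408.0, 217.0], 0.58, [0.5025, -0.4862])]
```

Run:
```python
import cv2
a=cv2.imread('pics/s1.png')[110:330,130:420];b=cv2.imread('pics/t1.png')[110:290,80:440]
cv2.imwrite('pics/s1c.png',cv2.resize(a,None,fx=2.7,fy=2.7,interpolation=2));cv2.imwrite('pics/t1c.png',cv2.resize(b,None,fx=2.2,fy=2.2,interpolation=2))
```

```text
(no output)
```

View pics/s1c.png

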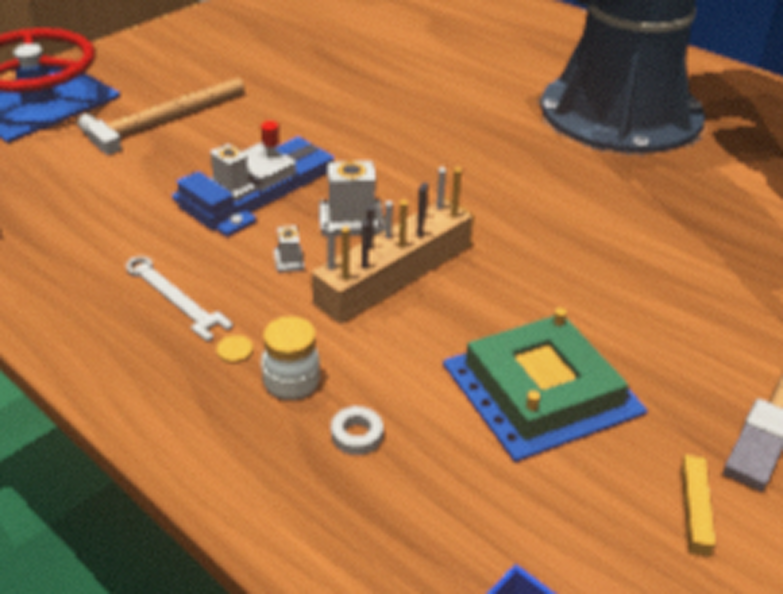

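View pics/t1c.png

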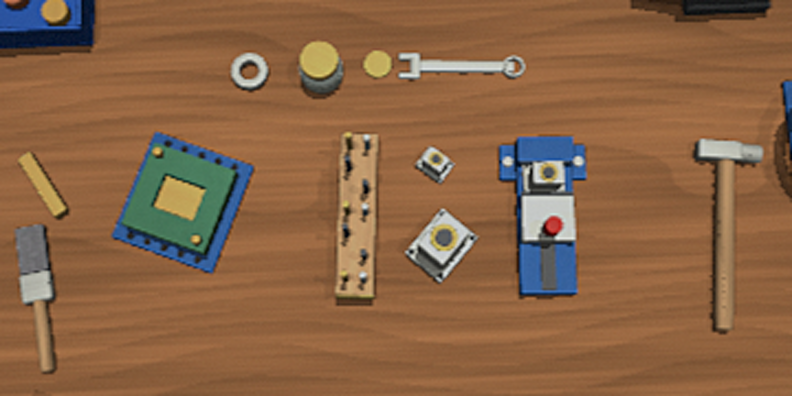

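The top view shows the vise at the right, with the red knob near crop (552,226), the die beyond it and its +x pointing away from the robot. The middle-sized die is the one in the vise; a large and a small one stand loose beside the rack. The shoe is at the left, turned by about 15–20°.

```bash
cat >> h.py <<'E'
def go(p,yaw=None,Rt=None):
    """shift/turn from measured pose to TCP p, tool down with tool-y axis at world angle yaw (deg, mod 180)"""
    s=arm.get_state();R0=R.from_euler('xyz',s["tcp_rot"]);out=None
    dp=R0.inv().apply(np.array(p)-s["position"])/.03
    if yaw is None: print('dp',dp.round(3));return
    for k in (0,180):
        y=np.radians(yaw+k);Y=np.array([np.cos(y),np.sin(y),0]);Z=np.array([0,0,-1.]);X=np.cross(Y,Z)
        r=(R0.inv()*R.from_matrix(np.c_[X,Y,Z])).as_rotvec(degrees=True)/6
        print('dp',dp.round(3),'dr',r.round(3),'q6',s['joint_positions'][5].round(2) if hasattr(s['joint_positions'][5],'round') else s['joint_positions'][5])
def st():
    s=arm.get_state();R0=R.from_euler('xyz',s["tcp_rot"]).as_matrix()
    print('t',round(s['time'],2),'p',np.round(s['position'],4),'yang',np.degrees(np.arctan2(R0[1,1],R0[0,1])).round(2),'tilt',np.degrees(np.arccos(-R0[2,2])).round(2),'w',s['width'],'F',np.round(s['contact_force'],1),'ff',s['finger_force'],'q',np.round(s['joint_positions'],2))
E
python3 - <<'E'
from h import *
st();print(arm.get_state()['tcp_rot'])
print(np.round(arm.camera_info('wrist')['mount'],3),np.round(arm.camera_info('wrist')['K'],1))
go([.50,.25,.32],90)
E
```

```text
t 1.1 p [0.2327 0.4984 0.2313] yang 64.97 tilt 0.0 w 1.0015389953491984 F [-0.6  0.4 -0.1] ff 0.0 q [ 1.05  0.35  1.65  0.    1.14 -0.08]
[ 3.14157475e+00 -1.17057849e-06  2.70477046e+00]
[[-0.001 -0.955 -0.297  0.075]
 [ 1.    -0.001  0.    -0.   ]
 [-0.001 -0.297  0.955 -0.142]
 [ 0.     0.     0.     1.   ]] [[276.8   0.  252.3]
 [  0.  276.8 185.7]
 [  0.    0.    1. ]]
dp [-11.577  -3.731  -2.957] dr [ 0.     0.    -4.171] q6 -0.08
dp [-11.577  -3.731  -2.957] dr [ 0.    -0.    25.829] q6 -0.08
```

```bash
python3 -m pendant '[{"dp":[-3,-1,-3],"dr":[0,0,-1],"fingers":0},{"dp":[-6,-2,-3],"dr":[0,0,-2],"fingers":0},{"dp":[-9,-3,-3],"dr":[0,0,-3],"fingers":0},{"dp":[-11.6,-3.7,-3],"dr":[0,0,-4.17],"fingers":0},{"dp":[-11.6,-3.7,-3],"dr":[0,0,-4.17],"fingers":0},{"dp":[-11.6,-3.7,-3],"dr":[0,0,-4.17],"fingers":0},{"dp":[-11.6,-3.7,-3],"dr":[0,0,-4.17],"fingers":0},{"dp":[-11.6,-3.7,-3],"dr":[0,0,-4.17],"fingers":0},{"dp":[-11.6,-3.7,-3],"dr":[0,0,-4.17],"fingers":0},{"dp":[-11.6,-3.7,-3],"dr":[0,0,-4.17],"fingers":0}]'
python3 - <<'E'
from h import *
st();c=cam('wrist');im=shot('wrist','w1.png')
for d in arm.place_of('wrist','pocket'): print(d,at(c,d['pixel'],.038))
# brass blobs
hsv=cv2.cvtColor(im,cv2.COLOR_RGB2HSV)
m=cv2.inRange(hsv,(40,60,30),(90,255,255))
n,l,s,ce=cv2.connectedComponentsWithStats(m)
k=1+np.argmax(s[1:,4]);g=(l==k).astype(np.uint8);print('green',s[k])
cs,h=cv2.findContours(g,cv2.RETR_CCOMP,cv2.CHAIN_APPROX_NONE)
for q in cs:
    if cv2.contourArea(q)>600:
        w=np.array([at(c,p[0],.038)[:2] for p in q],np.float32)
        print(cv2.contourArea(q),cv2.minAreaRect(w))
go([.50,-.242,.30],90)
E
```

```text
time: 1.93
position: [0.5044, 0.2471, 0.322]
tcp_rot: [-3.141, 0.002, 3.138]
contact_force: [-0.9, 0.4, 0.0]
width: 1.002
finger_force: 0.0
t 1.93 p [0.5044 0.2471 0.322 ] yang 89.81 tilt 0.11 w 1.0019000016741608 F [-0.9  0.4  0. ] ff 0.0 q [ 0.37  0.3   1.5  -0.    1.34 -1.19]
{'pixel': [259.3, 195.5], 'p': 0.77} [0.5787 0.2579 0.038 ]
green [ 215  149   94   87 3967]
4922.5 ((0.578794002532959, 0.2596707046031952), (0.11924811452627182, 0.12145022302865982), 68.11042022705078)
1075.0 ((0.5787428021430969, 0.2590101361274719), (0.06303386390209198, 0.05145173519849777), 67.66270446777344)
dp [  0.026 -16.368   0.71 ] dr [ 0.     0.003 -0.032] q6 -1.19
dp [  0.026 -16.368   0.71 ] dr [ 5.0000e-03 -0.0000e+00  2.9968e+01] q6 -1.19
```

View pics/w1.png

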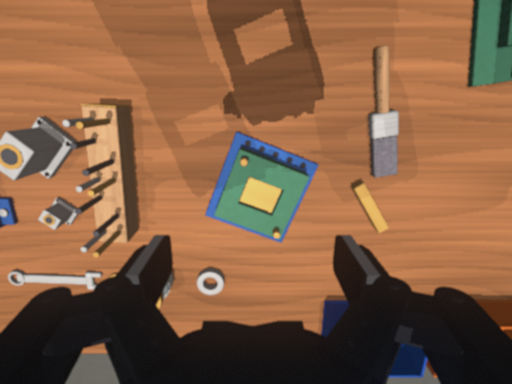

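The wrist view shows the green shoe at (262,190). Its pocket's long side lies at about 68° in the world, with its centre near (0.579, 0.259), and the inner and outer outlines agree on that. Next the vise.

```bash
python3 -m pendant '[{"dp":[0,-16.4,0.7],"dr":[0,0,0],"fingers":0},{"dp":[0,-16.4,0.7],"dr":[0,0,0],"fingers":0},{"dp":[0,-16.4,0.7],"dr":[0,0,0],"fingers":0},{"dp":[0,-16.4,0.7],"dr":[0,0,0],"fingers":0},{"dp":[0,-16.4,0.7],"dr":[0,0,0],"fingers":0},{"dp":[0,-16.4,0.7],"dr":[0,0,0],"fingers":0},{"dp":[0,-16.4,0.7],"dr":[0,0,0],"fingers":0},{"dp":[0,-16.4,0.7],"dr":[0,0,0],"fingers":0},{"dp":[0,-16.4,0.7],"dr":[0,0,0],"fingers":0},{"dp":[0,-16.4,0.7],"dr":[0,0,0],"fingers":0}]'
python3 -m pendant '[{"dp":[0,-2.5,2.5],"dr":[0,0,0],"fingers":0},{"dp":[0,-2.5,2.5],"dr":[0,0,0],"fingers":0},{"dp":[0,-2.5,2.5],"dr":[0,0,0],"fingers":0},{"dp":[0,-2.5,2.5],"dr":[0,0,0],"fingers":0},{"dp":[0,-2.5,2.5],"dr":[0,0,0],"fingers":0}]'
python3 - <<'E'
from h import *
st();c=cam('wrist');im=shot('wrist','w2.png',(150,80,406,272),3)
for q,z in [('die_center',.0515),('jaw_knob',.077),('vise',0)]:
  for d in arm.place_of('wrist',q): print(q,d,at(c,d['pixel'],z)[:2])
hsv=cv2.cvtColor(im,cv2.COLOR_RGB2HSV)
m=cv2.inRange(hsv,(0,150,60),(6,255,255))|cv2.inRange(hsv,(174,150,60),(180,255,255))
n,l,s,ce=cv2.connectedComponentsWithStats(m)
for k in range(1,n):
    if s[k,4]>30: print('red',s[k],at(c,ce[k],.092)[:2])
E
```

```text
time: 2.87
position: [0.5005, -0.1662, 0.3035]
tcp_rot: [3.141, 0.0, -3.14]
contact_force: [1.1, 0.0, -0.4]
width: 1.002
finger_force: 0.0
time: 3.28
position: [0.5008, -0.2397, 0.2279]
tcp_rot: [3.14, -0.002, 3.141]
contact_force: [0.4, -0.2, 0.1]
width: 1.0
finger_force: 0.0
t 3.28 p [ 0.5008 -0.2397  0.2279] yang 89.98 tilt 0.12 w 0.999514476043177 F [ 0.4 -0.2  0.1] ff 0.0 q [-0.53  0.36  1.64  0.    1.14 -2.1 ]
die_center {'pixel': [352.8, 244.4], 'p': 0.94} [ 0.6035 -0.1102]
die_center {'pixel': [253.4, 231.8], 'p': 0.93} [ 0.5853 -0.2384]
die_center {'pixel': [373.6, 170.3], 'p': 0.59} [ 0.5052 -0.0959]
die_center {'pixel': [436.6, 191.1], 'p': 0.46} [ 0.5313 -0.0161]
jaw_knob {'pixel': [251.7, 182.5], 'p': 0.77} [ 0.5124 -0.2404]
vise {'pixel': [253.3, 216.8], 'p': 0.62} [ 0.5871 -0.2382]
red [243 177  20  20 319] [ 0.5122 -0.2392]
```

View pics/w2.png

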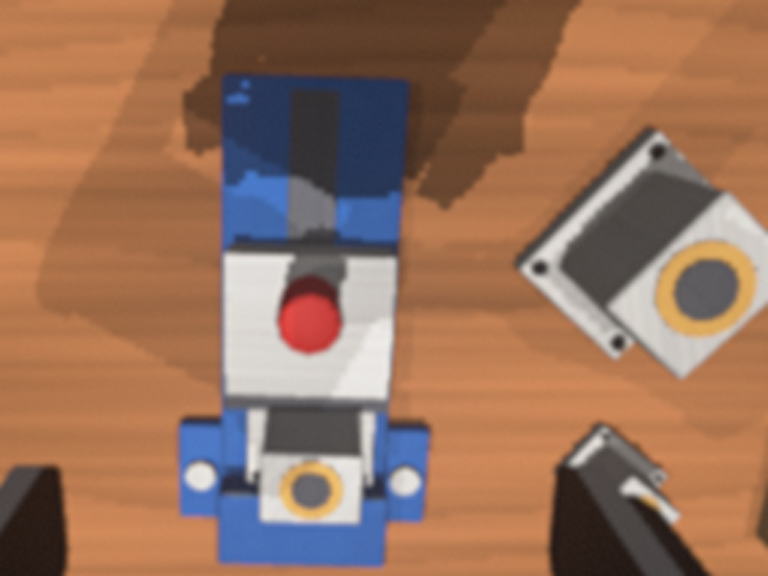

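The wrist view shows the knob at full-image (253,187) and the die face at (253,243), with the vise turned by about 1.6°. The knob-to-die distance comes out at 73 mm, close to the 70 mm given. I'll grip the knob across y and pull it.

Run:
```python
from h import *
go([.5128,-.2398,.060],91.6)
```

```text
dp [-3.620e-01 -5.000e-03  5.661e+00] dr [-0.008  0.017 -0.252] q6 -2.1
dp [-3.620e-01 -5.000e-03  5.661e+00] dr [2.6000e-02 1.2000e-02 2.9748e+01] q6 -2.1
```

```bash
python3 -m pendant '[{"dp":[-0.4,0,1],"dr":[0,0,-0.25],"fingers":0},{"dp":[-0.4,0,2],"dr":[0,0,-0.25],"fingers":0},{"dp":[-0.4,0,3],"dr":[0,0,-0.25],"fingers":0},{"dp":[-0.4,0,4],"dr":[0,0,-0.25],"fingers":0},{"dp":[-0.4,0,5],"dr":[0,0,-0.25],"fingers":0},{"dp":[-0.4,0,5.65],"dr":[0,0,-0.25],"fingers":0},{"dp":[-0.4,0,5.65],"dr":[0,0,-0.25],"fingers":0.4},{"dp":[-0.4,0,5.65],"dr":[0,0,-0.25],"fingers":1},{"dp":[-0.4,0,5.65],"dr":[0,0,-0.25],"fingers":1},{"dp":[-0.4,0,5.65],"dr":[0,0,-0.25],"fingers":1}]' 40
python3 -m pendant '[{"dp":[0,0,0],"dr":[0,0,0],"fingers":1},{"dp":[0,0,0],"dr":[0,0,0],"fingers":1},{"dp":[0,0,0],"dr":[0,0,0],"fingers":1},{"dp":[0,0,0],"dr":[0,0,0],"fingers":1}]'
python3 -c "
from h import *
st()"
```

```text
time: 4.32
position: [0.514, -0.241, 0.061]
tcp_rot: [-3.14, 0.003, -3.115]
contact_force: [-0.0, -0.1, -0.0]
width: 0.458
finger_force: 0.0
time: 4.65
position: [0.5137, -0.2391, 0.0609]
tcp_rot: [3.14, 0.001, -3.116]
contact_force: [-0.3, 15.5, 15.8]
width: 0.272
finger_force: 39.1
t 4.65 p [ 0.5137 -0.2391  0.0609] yang 91.46 tilt 0.14 w 0.27153071233238496 F [-0.3 15.5 15.8] ff 39.0725702047348 q [-0.52  0.61  1.73  0.    0.8  -2.12]
```

```bash
python3 -m pendant '[{"dp":[0.1,0.05,0],"dr":[0,0,0],"fingers":1},{"dp":[0.25,0.05,0],"dr":[0,0,0],"fingers":1},{"dp":[0.4,0.05,0],"dr":[0,0,0],"fingers":1},{"dp":[0.6,0.05,0],"dr":[0,0,0],"fingers":1},{"dp":[0.8,0.05,0],"dr":[0,0,0],"fingers":1},{"dp":[1,0.05,0],"dr":[0,0,0],"fingers":1},{"dp":[1.2,0.05,0],"dr":[0,0,0],"fingers":1},{"dp":[1.33,0.05,0],"dr":[0,0,0],"fingers":1},{"dp":[1.33,0.05,0],"dr":[0,0,0],"fingers":1},{"dp":[1.33,0.05,0],"dr":[0,0,0],"fingers":1}]' 
python3 -c "
from h import *
st()"
```

```text
time: 5.48
position: [0.4733, -0.2379, 0.0609]
tcp_rot: [3.138, 0.001, -3.116]
contact_force: [-1.4, 21.7, 20.7]
width: 0.267
finger_force: 41.2
t 5.48 p [ 0.4733 -0.2379  0.0609] yang 91.46 tilt 0.19 w 0.26705975678181554 F [-1.4 21.7 20.7] ff 41.15512043237686 q [-0.56  0.56  1.83  0.    0.76 -2.15]
```

```bash
python3 -m pendant '[{"dp":[0,0,0],"dr":[0,0,0],"fingers":0},{"dp":[0,0,0],"dr":[0,0,0],"fingers":0},{"dp":[0,0,0],"dr":[0,0,0],"fingers":0},{"dp":[0,0,0],"dr":[0,0,0],"fingers":0},{"dp":[0,0,-1],"dr":[0,0,0],"fingers":0},{"dp":[0,0,-2],"dr":[0,0,0],"fingers":0},{"dp":[0,0,-3],"dr":[0,0,0],"fingers":0},{"dp":[-1,0,-4],"dr":[0,0,0],"fingers":0},{"dp":[-2,0,-4],"dr":[0,0,0],"fingers":0},{"dp":[-2,0,-4],"dr":[0,0,0],"fingers":0}]'
python3 - <<'E'
from h import *
st();c=cam('wrist');im=shot('wrist','w3.png',(120,80,392,284),2.8)
for q,z in [('die_center',.0515),('jaw_knob',.077),('vise',0)]:
  for d in arm.place_of('wrist',q): print(q,d,at(c,d['pixel'],z)[:2])
E
```

```text
time: 6.32
position: [0.5374, -0.2393, 0.1814]
tcp_rot: [-3.139, 0.006, -3.115]
contact_force: [-0.2, -0.6, -1.0]
width: 1.0
finger_force: 0.0
t 6.32 p [ 0.5374 -0.2393  0.1814] yang 91.53 tilt 0.37 w 1.0002425296543704 F [-0.2 -0.6 -1. ] ff 0.0 q [-0.5   0.47  1.6   0.    1.06 -2.1 ]
die_center {'pixel': [368.2, 239.1], 'p': 0.85} [ 0.6052 -0.1113]
die_center {'pixel': [394.5, 147.4], 'p': 0.63} [ 0.504  -0.1008]
die_center {'pixel': [251.8, 202.6], 'p': 0.6} [ 0.5659 -0.2397]
die_center {'pixel': [250.6, 218.4], 'p': 0.59} [ 0.584  -0.2405]
jaw_knob {'pixel': [258.4, 113.4], 'p': 0.68} [ 0.4738 -0.2362]
vise {'pixel': [248.8, 203.1], 'p': 0.83} [ 0.5865 -0.2431]
```

View pics/w3.png

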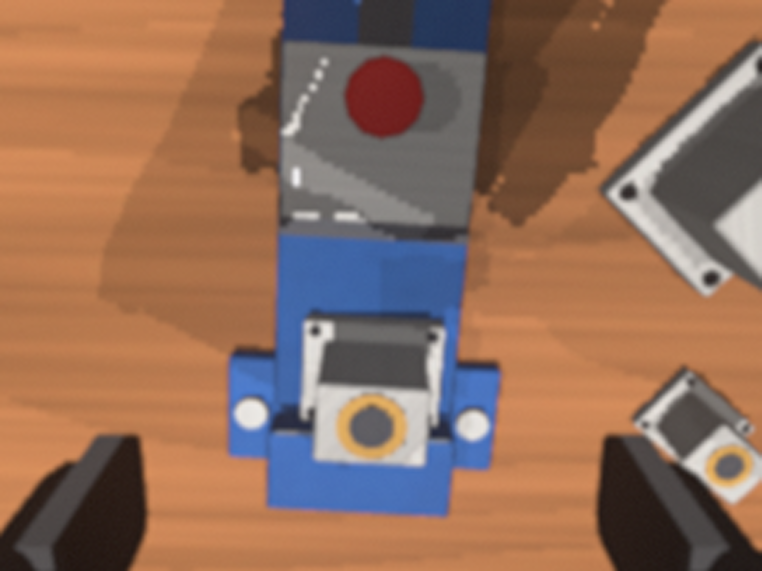

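Run:
```python
from h import *
c=cam('wrist')
f=lambda u,v,z:at(c,(u/2.8+120,v/2.8+80),z)[:2]
print('medal',f(371,426,.079))
for n,a,b,z in [('foot',(230,352),(498,367),.01),('jaw',(268,507),(447,516),.044),('flange',(303,318),(446,325),.034),('top',(315,462),(426,466),.079),('topnear',(319,386),(430,389),.079)]:
    A,B=f(*a,z),f(*b,z);d=B-A;print(n,A,B,np.hypot(*d).round(4),np.degrees(np.arctan2(d[1],d[0])).round(2),((A+B)/2).round(4))
go([.585,-.2395,.048],88.8)
```

```text
medal [ 0.5784 -0.2374]
foot [ 0.5796 -0.2978] [ 0.5837 -0.1824] 0.1155 87.97 [ 0.5816 -0.2401]
jaw [ 0.6335 -0.278 ] [ 0.6359 -0.2048] 0.0732 88.12 [ 0.6347 -0.2414]
flange [ 0.5552 -0.2645] [ 0.5567 -0.2085] 0.056 88.47 [ 0.5559 -0.2365]
top [ 0.5928 -0.2566] [ 0.5934 -0.2178] 0.0388 89.11 [ 0.5931 -0.2372]
topnear [ 0.5639 -0.2554] [ 0.5641 -0.2178] 0.0376 89.7 [ 0.564  -0.2366]
dp [-1.767 -0.077  4.342] dr [ 0.006 -0.014  0.447] q6 -2.1
dp [-1.767 -0.077  4.342] dr [ 2.2000e-02  9.0000e-03 -2.9553e+01] q6 -2.1
```

```bash
python3 -m pendant '[{"dp":[-0.7,0.04,0],"dr":[0,0,0.52],"fingers":0},{"dp":[-1.39,0.04,0],"dr":[0,0,0.52],"fingers":0},{"dp":[-1.39,0.04,1],"dr":[0,0,0.52],"fingers":0},{"dp":[-1.39,0.04,2],"dr":[0,0,0.52],"fingers":0},{"dp":[-1.39,0.04,3],"dr":[0,0,0.52],"fingers":0},{"dp":[-1.39,0.04,4],"dr":[0,0,0.52],"fingers":0},{"dp":[-1.39,0.04,4.35],"dr":[0,0,0.52],"fingers":0},{"dp":[-1.39,0.04,4.35],"dr":[0,0,0.52],"fingers":0.2},{"dp":[-1.39,0.04,4.35],"dr":[0,0,0.52],"fingers":0.4},{"dp":[-1.39,0.04,4.35],"dr":[0,0,0.52],"fingers":0.5}]' 70
python3 -m pendant '[{"dp":[0,0,0],"dr":[0,0,0],"fingers":0.8},{"dp":[0,0,0],"dr":[0,0,0],"fingers":1},{"dp":[0,0,0],"dr":[0,0,0],"fingers":1},{"dp":[0,0,0],"dr":[0,0,0],"fingers":1},{"dp":[0,0,0],"dr":[0,0,0],"fingers":1},{"dp":[0,0,0],"dr":[0,0,0],"fingers":1}]'
python3 -c "
from h import *
st()"
```

```text
time: 7.35
position: [0.5754, -0.237, 0.0504]
tcp_rot: [-3.141, 0.002, 3.113]
contact_force: [1.2, 0.8, 0.0]
width: 0.604
finger_force: 0.0
time: 7.85
position: [0.5758, -0.2372, 0.0509]
tcp_rot: [-3.14, 0.003, 3.113]
contact_force: [-0.4, -1.6, 6.4]
width: 0.452
finger_force: 72.1
t 7.85 p [ 0.5758 -0.2372  0.0509] yang 88.37 tilt 0.22 w 0.4519990729059724 F [-0.4 -1.6  6.4] ff 72.09418416023254 q [-0.47  0.7   1.58 -0.    0.86 -2.01]
```

```bash
python3 -m pendant '[{"dp":[0,0,-0.2],"dr":[0,0,0],"fingers":1},{"dp":[0,0,-0.6],"dr":[0,0,0],"fingers":1},{"dp":[0,0,-1.2],"dr":[0,0,0],"fingers":1},{"dp":[0,0,-1.9],"dr":[0,0,0],"fingers":1},{"dp":[0,0,-2.7],"dr":[0,0,0],"fingers":1},{"dp":[0,0,-3.5],"dr":[0,0,0],"fingers":1},{"dp":[0,0,-4.3],"dr":[0,0,0],"fingers":1},{"dp":[0,0,-5.1],"dr":[0,0,0],"fingers":1},{"dp":[0,0,-5.8],"dr":[0,0,0],"fingers":1},{"dp":[0,0,-6.2],"dr":[0,0,0],"fingers":1}]'
python3 - <<'E'
from h import *
st()
for n in ['top','scene']:
    c=cam(n);arm.capture(n)
    for q,z in [('die_center',arm.get_state()['position'][2]),('jaw_knob',.077)]:
        print(n,q,[(np.round(d['pixel']).tolist(),round(d['p'],2),at(c,d['pixel'],z)[:2].tolist()) for d in arm.place_of(n,q)])
go([.579,.259,.235],67.7)
E
```

```text
time: 8.68
position: [0.575, -0.2365, 0.2382]
tcp_rot: [-3.14, 0.003, 3.113]
contact_force: [0.7, 0.5, -5.4]
width: 0.454
finger_force: 71.3
t 8.68 p [ 0.575  -0.2365  0.2382] yang 88.38 tilt 0.19 w 0.4535039413902734 F [ 0.7  0.5 -5.4] ff 71.32554173469543 q [-0.47  0.47  1.45  0.    1.22 -2.01]
top die_center [([282.0, 221.0], 0.72, [0.4715, -0.0894]), ([275.0, 181.0], 0.55, [0.5751, -0.0762])]
top jaw_knob []
scene die_center [([262.0, 181.0], 0.81, [0.7011, 0.1055]), ([235.0, 199.0], 0.73, [0.7975, 0.1112]), ([214.0, 127.0], 0.65, [0.5874, -0.2203])]
scene jaw_knob [([236.0, 154.0], 0.9, [0.4713, -0.2464])]
dp [ 0.3   16.5   -0.051] dr [ 0.007 -0.027  3.446] q6 -2.01
dp [ 0.3   16.5   -0.051] dr [ 3.7000e-02  1.0000e-02 -2.6554e+01] q6 -2.01
```

```bash
python3 -m pendant '[{"dp":[0,0.4,0],"dr":[0,0,0.1],"fingers":1},{"dp":[0,1.2,0],"dr":[0,0,0.3],"fingers":1},{"dp":[0,2.2,0],"dr":[0,0,0.5],"fingers":1},{"dp":[0,3.2,0],"dr":[0,0,0.7],"fingers":1},{"dp":[0.1,4.2,0],"dr":[0,0,0.9],"fingers":1},{"dp":[0.1,5.2,0],"dr":[0,0,1.1],"fingers":1},{"dp":[0.1,6.2,0],"dr":[0,0,1.3],"fingers":1},{"dp":[0.1,7.1,0],"dr":[0,0,1.5],"fingers":1},{"dp":[0.2,7.8,0],"dr":[0,0,1.7],"fingers":1},{"dp":[0.2,8.3,0],"dr":[0,0,1.8],"fingers":1}]' 
python3 -c "
from h import *
go([.579,.259,.235],67.7);st()"
```

```text
time: 9.82
position: [0.5748, 0.0147, 0.2332]
tcp_rot: [-3.142, -0.003, 2.925]
contact_force: [0.6, -0.8, -5.7]
width: 0.453
finger_force: 71.6
dp [ 1.615  7.982 -0.057] dr [-0.003 -0.025  1.646] q6 -1.41
dp [ 1.615  7.982 -0.057] dr [ 3.8000e-02 -4.0000e-03 -2.8354e+01] q6 -1.41
t 9.82 p [0.5748 0.0147 0.2332] yang 77.57 tilt 0.15 w 0.45304015635259637 F [ 0.6 -0.8 -5.7] ff 71.55737400054932 q [-0.06  0.4   1.58  0.    1.17 -1.41]
```

```bash
python3 -m pendant '[{"dp":[0.1,0.6,0],"dr":[0,0,0.1],"fingers":1},{"dp":[0.3,1.4,0],"dr":[0,0,0.3],"fingers":1},{"dp":[0.5,2.4,0],"dr":[0,0,0.5],"fingers":1},{"dp":[0.7,3.4,0],"dr":[0,0,0.7],"fingers":1},{"dp":[0.9,4.4,0],"dr":[0,0,0.9],"fingers":1},{"dp":[1.1,5.4,0],"dr":[0,0,1.1],"fingers":1},{"dp":[1.3,6.4,0],"dr":[0,0,1.3],"fingers":1},{"dp":[1.5,7.3,0],"dr":[0,0,1.5],"fingers":1},{"dp":[1.6,7.8,0],"dr":[0,0,1.65],"fingers":1},{"dp":[1.6,8,0],"dr":[0,0,1.65],"fingers":1}]' 
python3 -m pendant '[{"dp":[0,0,1.5],"dr":[0,0,0],"fingers":1},{"dp":[0,0,1.8],"dr":[0,0,0],"fingers":1},{"dp":[0,0,2.3],"dr":[0,0,0],"fingers":1},{"dp":[0,0,3],"dr":[0,0,0],"fingers":1},{"dp":[0,0,3],"dr":[0,0,0],"fingers":1},{"dp":[0,0,3],"dr":[0,0,0],"fingers":1}]'
python3 - <<'E'
from h import *
st();c=cam('wrist');im=shot('wrist','w4.png',(130,60,382,260),3)
for q,z in [('die_center',arm.get_state()['position'][2]),('pocket',.038)]:
  for d in arm.place_of('wrist',q): print(q,d,at(c,d['pixel'],z)[:2])
E
```

```text
time: 10.65
position: [0.5796, 0.2597, 0.2329]
tcp_rot: [-3.14, -0.002, 2.753]
contact_force: [0.6, 0.2, -4.5]
width: 0.452
finger_force: 71.6
time: 11.15
position: [0.5798, 0.2564, 0.1435]
tcp_rot: [-3.139, -0.003, 2.751]
contact_force: [0.6, 0.5, -4.8]
width: 0.455
finger_force: 72.6
t 11.15 p [0.5798 0.2564 0.1435] yang 67.64 tilt 0.21 w 0.45512931642666404 F [ 0.6  0.5 -4.8] ff 72.58673787117004 q [ 0.34  0.6   1.5  -0.    1.05 -0.84]
die_center {'pixel': [252.2, 252.1], 'p': 0.59} [0.5875 0.2531]
pocket {'pixel': [255.4, 184.0], 'p': 0.84} [0.5805 0.259 ]
pocket {'pixel': [441.9, 129.8], 'p': 0.26} [0.5969 0.4296]
```

View pics/w4.png

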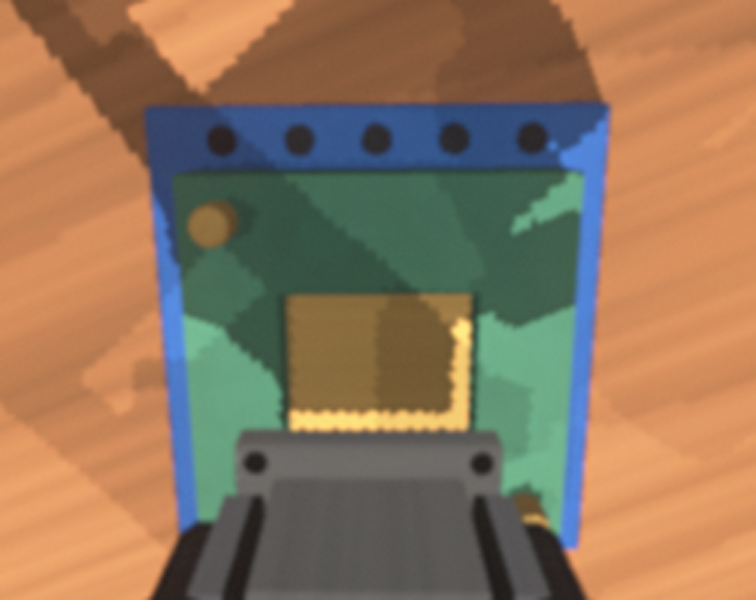

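The view shows the pocket (crop 285–473, front edge at y=294) and the held die's flange (238–501, front lower edge at y=434) with their edges parallel. Next I work out the offset between them in the tool axes.

```bash
cat >> h.py <<'E'
def tool(X):
    s=arm.get_state();return (R.from_euler('xyz',s["tcp_rot"]).inv().apply(np.array(X)-s["position"])*1000).round(1)
E
python3 - <<'E'
from h import *
c=cam('wrist');z0=arm.get_state()['position'][2]-.051
f=lambda u,v,z:tool(at(c,(u/3+130-.33,v/3+60-.33),z))
for n,a,b,z in [('flangebot',(238,434),(501,434),z0+.024),('flangetop',(238,447),(501,447),z0+.034),('holes',(255,463),(482,463),z0+.034),('pocket',(285,294),(474,294),.038),('shoe',(174,173),(584,170),.038),('plate',(146,107),(608,104),.008)]:
    A,B=f(*a,z),f(*b,z);print(n,A,B,'mid',(A+B)/2,'yaw',np.degrees(np.arctan2(-(B-A)[0],(B-A)[1])).round(2),'len',np.hypot(*(B-A)[:2]).round(1))
print('pins',f(212,226,.056),f(527,510,.056))
E
```

```text
flangebot [ 10.2 -28.4  27. ] [10.  28.9 27. ] mid [10.1   0.25 27.  ] yaw 0.2 len 57.3
flangetop [ 11.1 -26.8  17. ] [11.1 27.3 17. ] mid [11.1   0.25 17.  ] yaw -0.0 len 54.1
holes [  7.5 -23.4  17. ] [ 7.5 23.5 17. ] mid [ 7.5   0.05 17.  ] yaw -0.0 len 46.9
pocket [ 24.6 -25.3 107.8] [ 24.6  32.4 107.9] mid [ 24.6    3.55 107.85] yaw -0.0 len 57.7
shoe [ 60.6 -56.7 107.8] [ 61.3  63.2 107.9] mid [ 60.95   3.25 107.85] yaw -0.33 len 119.9
plate [ 79.4 -71.  137.7] [ 80.2  76.9 137.9] mid [ 79.8    2.95 137.8 ] yaw -0.31 len 147.9
pins [ 47.5 -43.1  89.8] [-39.3  48.9  90. ]
```

```bash
python3 -m pendant '[{"dp":[0.2,0.05,0.3],"dr":[0,0,0],"fingers":1},{"dp":[0.4,0.1,0.6],"dr":[0,0,0],"fingers":1},{"dp":[0.4,0.1,1],"dr":[0,0,0],"fingers":1},{"dp":[0.4,0.1,1.3],"dr":[0,0,0],"fingers":1},{"dp":[0.4,0.1,1.45],"dr":[0,0,0],"fingers":1},{"dp":[0.4,0.1,1.5],"dr":[0,0,0],"fingers":1},{"dp":[0.4,0.1,1.5],"dr":[0,0,0],"fingers":1},{"dp":[0.4,0.1,1.5],"dr":[0,0,0],"fingers":1},{"dp":[0.4,0.1,1.5],"dr":[0,0,0],"fingers":1},{"dp":[0.4,0.1,1.5],"dr":[0,0,0],"fingers":1}]' 100
python3 - <<'E'
from h import *
st();shot('wrist','w5.png',(130,60,382,260),3);shot('scene','s5.png',(270,170,400,280),6);st()
c=cam('scene');print([(d['pixel'],d['p'],at(c,d['pixel'],arm.get_state()['position'][2])) for d in arm.place_of('scene','die_center')])
E
```

```text
time: 12.13
position: [0.5709, 0.2647, 0.1]
tcp_rot: [3.141, 0.001, 2.752]
contact_force: [0.8, 0.5, -5.2]
width: 0.446
finger_force: 104.1
t 12.13 p [0.5709 0.2647 0.1   ] yang 67.67 tilt 0.05 w 0.44595990498825255 F [ 0.8  0.5 -5.2] ff 104.10394549369812 q [ 0.36  0.64  1.54 -0.    0.96 -0.82]
t 12.23 p [0.5707 0.2647 0.0999] yang 67.67 tilt 0.03 w 0.44669152978118715 F [-0.2 -0.1 -5.8] ff 104.10410642623901 q [ 0.36  0.64  1.54  0.    0.96 -0.82]
[([333.2, 231.1], 0.97, array([0.5951, 0.2678, 0.0998])), ([260.1, 181.3], 0.69, array([ 0.5629, -0.0344,  0.0998])), ([238.6, 201.3], 0.43, array([ 0.6823, -0.0067,  0.0998]))]
```

View pics/w5.png

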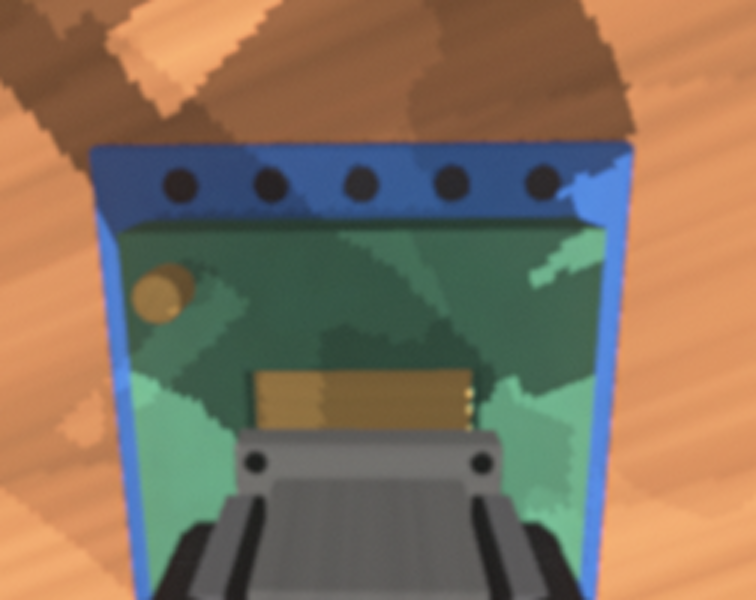

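View pics/s5.png

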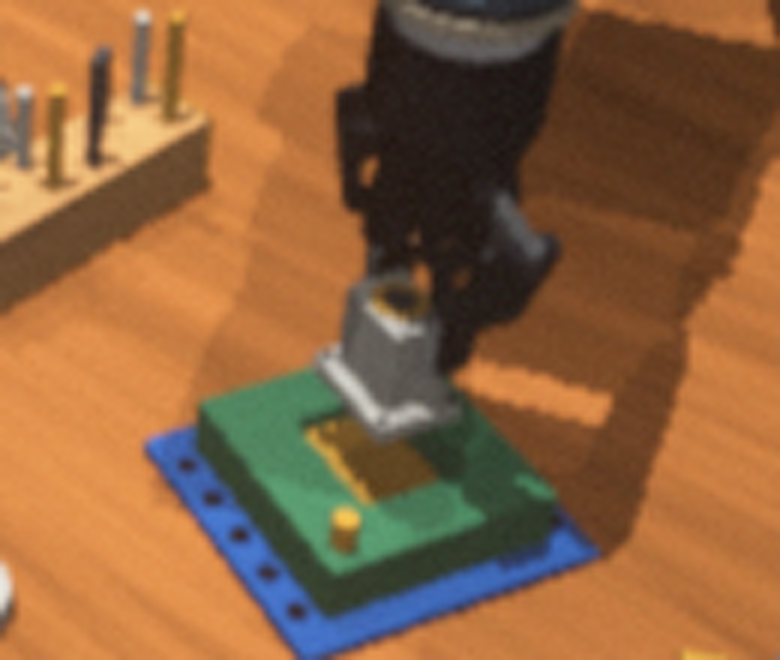

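The die sits upright but is gripped near one edge, with its bulk ahead of the TCP. I'll triangulate its offset from both views.

Run:
```python
from h import *
c=cam('wrist');z=arm.get_state()['position'][2];z0=z-.051
f=lambda u,v,z:tool(at(c,((u+.5)/3+129.5,(v+.5)/3+59.5),z))
for n,a,b,zz in [('flangebot',(236,432),(502,432),z0+.024),('holes',(255,463),(482,463),z0+.034),('pocket',(251,371),(475,371),.038),('shoe',(119,233),(607,230),.038),('plate',(91,147),(632,144),.008)]:
    A,B=f(*a,zz),f(*b,zz);print(n,A,B,'mid',(A+B)/2,'yaw',np.degrees(np.arctan2(-(B-A)[0],(B-A)[1])).round(2),'len',np.hypot(*(B-A)[:2]).round(1))
c=cam('scene');g=lambda u,v,z:tool(at(c,((u+.5)/6+269.5,(v+.5)/6+169.5),z))
for n,p,zz in [('medal',(402,298),z0+.079),('flange front bot',(380,438),z0+.024),('fl right bot',(457,414),z0+.024),('fl left top',(320,353),z0+.034),('pocket corner near',(374,503),.038),('pocket left',(305,430),.038),('pock right',(440,470),.038),('shoe near',(338,576),.038),('shoe left',(200,405),.038),('shoe right',(556,495),.038)]:
    print(n,g(*p,zz))
```

```text
flangebot [ 10.5 -28.8  27. ] [10.5 29.1 27. ] mid [10.5   0.15 27.  ] yaw -0.0 len 57.9
holes [  7.5 -23.4  17. ] [ 7.5 23.5 17. ] mid [ 7.5   0.05 17.  ] yaw -0.0 len 46.9
pocket [ 14.  -30.   61.8] [13.9 27.5 61.8] mid [13.95 -1.25 61.8 ] yaw 0.1 len 57.5
shoe [ 49.2 -60.6  61.8] [49.8 58.2 61.8] mid [49.5 -1.2 61.8] yaw -0.29 len 118.8
plate [ 68.4 -75.1  91.8] [69.1 71.6 91.8] mid [68.75 -1.75 91.8 ] yaw -0.27 len 146.7
medal [ -7.8   1.  -28. ]
flange front bot [-27.5  26.4  27. ]
fl right bot [12.8 27.  27. ]
fl left top [-29.1 -23.5  17. ]
pocket corner near [-29.3  32.   61.8]
pocket left [-33.3 -21.1  61.8]
pock right [10.  26.2 61.8]
shoe near [-67.8  63.2  61.8]
shoe left [-70.3 -55.5  61.8]
shoe right [49.5 60.5 61.8]
```

In tool axes, the wrist view puts the die at about (-10, 0) mm and the pocket at (-10.4, -1.3). The scene view gives (-8, 1.5) and (-10, 3.5). The residual is 2–2.5 mm with opposite signs in the two views, so it averages out to under 1 mm. Now I lower to about 12 mm clearance.

```bash
python3 -m pendant '[{"dp":[0,0,0.15],"dr":[0,0,0],"fingers":1},{"dp":[0,0,0.3],"dr":[0,0,0],"fingers":1},{"dp":[0,0,0.45],"dr":[0,0,0],"fingers":1},{"dp":[0,0,0.6],"dr":[0,0,0],"fingers":1},{"dp":[0,0,0.7],"dr":[0,0,0],"fingers":1},{"dp":[0,0,0.75],"dr":[0,0,0],"fingers":1},{"dp":[0,0,0.75],"dr":[0,0,0],"fingers":1},{"dp":[0,0,0.75],"dr":[0,0,0],"fingers":1},{"dp":[0,0,0.75],"dr":[0,0,0],"fingers":1},{"dp":[0,0,0.75],"dr":[0,0,0],"fingers":1}]'
python3 - <<'E'
from h import *
st();shot('wrist','w6.png',(130,60,382,260),2);shot('scene','s6.png',(285,190,385,280),5)
a=cv2.imread('pics/w6.png');b=cv2.imread('pics/s6.png');a=a[:,100:400]
h=400;b=b[:h];cv2.imwrite('pics/both.png',np.hstack([a[:h],b]));print(a.shape,b.shape)
E
```

```text
time: 13.12
position: [0.5707, 0.2647, 0.0773]
tcp_rot: [3.141, 0.0, 2.752]
contact_force: [0.3, -0.1, -5.4]
width: 0.45
finger_force: 104.1
t 13.12 p [0.5707 0.2647 0.0773] yang 67.67 tilt 0.02 w 0.4503721544922181 F [ 0.3 -0.1 -5.4] ff 104.10453915596008 q [ 0.36  0.67  1.55 -0.    0.92 -0.82]
(400, 300, 3) (400, 500, 3)
```

View pics/both.png

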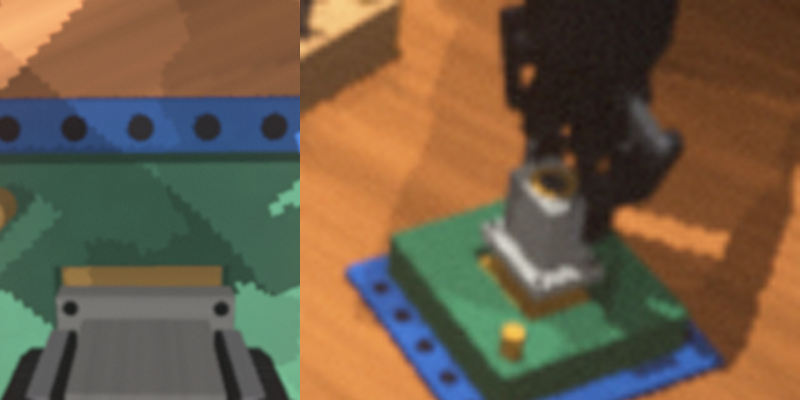

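Run:
```python
from h import *
c=cam('wrist');z=arm.get_state()['position'][2];z0=z-.051
f=lambda u,v,z:tool(at(c,((u+.5)/2+179.5,(v+.5)/2+59.5),z))
for n,a,b,zz in [('flangebot',(56,287.5),(235,287.5),z0+.024),('pocket',(60,266),(224,266),.038)]:
    A,B=f(*a,zz),f(*b,zz);print(n,A,B,(A+B)/2)
c=cam('scene');g=lambda u,v,z:tool(at(c,((u-300+.5)/5+284.5,(v+.5)/5+189.5),z))
for n,p,zz in [('medal',(553,180),z0+.079),('fl front bot',(540,298),z0+.024),('fl right bot',(603,275),z0+.024),('fl left top',(488,230),z0+.034),('pocket near',(532,317),.038),('pocket left',(478,256),.038),('shoe near',(502,379),.038),('shoe left',(390,237),.038),('shoe right',(686,313),.038)]:
    print(n,g(*p,zz))
```

```text
flangebot [ 10.7 -29.2  27. ] [10.6 29.2 27. ] [10.65  0.   27.  ]
pocket [ 14.  -29.4  39.2] [13.9 27.2 39.2] [13.95 -1.1  39.2 ]
medal [ -8.3   0.5 -28. ]
fl front bot [-27.  29.  27.]
fl right bot [14.4 27.7 27. ]
fl left top [-31.2 -19.4  17. ]
pocket near [-30.8  29.7  39.2]
pocket left [-32.9 -22.8  39.2]
shoe near [-69.7  61.7  39.2]
shoe left [-71.  -56.1  39.2]
shoe right [48.  60.4 39.2]
```

The die hovers about 12 mm above the shoe, centred to within about 2 mm, parallel to the pocket and clear of it. I'm handing in.

```bash
python3 -c "
from h import *
st();print(arm.sign_off())"
```

```text
t 13.22 p [0.5706 0.2647 0.0772] yang 67.67 tilt 0.02 w 0.451304725904794 F [ 0.2  0.1 -5.4] ff 104.10410284996033 q [ 0.36  0.67  1.55 -0.    0.92 -0.82]
the job is handed in; nothing more can be done
None
```

I handed the job in at 13.2 s with the die held still and upright about 12 mm above the pocket, centred to within about 2 mm, and the jaw left open by about 40 mm; the hand-in returned no verdict.

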